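# Clamp a connector into the inspection fixture

## Robot

A 7-joint arm with a two-finger parallel gripper is mounted at the origin on the work surface. World frame = base frame: x ahead of the robot, y to its left, z up, the work surface at z = 0. Lengths are in m, angles in rad, forces in N, time in s.
With the tool pointing down it reaches from about 0.4 to 0.9 m from the base axis. Payload 5.6 kg.
Tool frame: the origin (TCP) lies midway between the tips of the shut fingers; the grasp point (between the pads) lies 19 mm behind it; z points along the fingers, y is the line along which they close (so a half turn about z gives the same grasp; the last joint's range is limited). The gripper opens to 92 mm and grips with 3 to 60 N. Pads are 20 mm wide; open, the fingers measure 128 mm over their backs; the gripper's body (75 mm by 189 mm) begins 69 mm behind the grasp point.
Start: joints at [-1.303, 0.468, -0.012, 1.603, 0.006, 1.071, -0.056], TCP at [0.199, 0.619, 0.215] pointing down, gripper open.
Joint ranges: [-2.53, 2.53], [-0.31, 2.02], [-1.57, 1.55], [0.28, 2.44], [-1.29, 4.43], [0.15, 1.84], [-2.92, 2.92]. Speed limits (rad/s): [2.57, 2.57, 3.14, 3.14, 3.14, 3.14, 3.14].

## Interface

Orientations are given as a 3x3 rotation matrix whose columns are the frame's x, y, z axes.
In Python, from station import env, effector, solver, viewer, workorder, search_frame, tip_of gives the robot as it stands. Calls block until the motion is done:
- env.reach(position, orientation): joint-space move of the TCP to a pose.
- env.movel(position, frame=None, rate=0.15): straight line of the TCP; frame=None keeps the orientation; rate is the mean speed in m/s.
- env.goto_joints(angles): joint-space move.
- effector.release() and effector.grasp(squeeze=None): open the fingers fully, or close them until they stop; squeeze is the grip in N (None keeps the last).
- env.pause(seconds).
- solver.inverse_kinematics(position, orientation): joint angles nearest the present ones, or None.
- env.sense(): the state.
- viewer.read_camera(name): name is "side" or "top"; returns (picture, depth): 480x640x3 uint8, red, green, blue; 480x640 float32, m along the optical axis (not along the pixel's ray), 0 where there is no reading.
- viewer.camera_info(name): a dict with "intrinsics" (3x3 intrinsics, pixels), "eye" and "rotation" of the camera in the world. Camera axes: x right, y up, looking along -z (the intrinsics and any distortion apply to the point x, -y, -z); pixel columns grow to the right and rows downward; lengths in m; the calibration is good to about 2 mm. A picture is of the moment at which its call begins. camera_info takes no time and is no camera call.
A pose or a line that the arm cannot do raises env.PlanningError and nothing moves.
- workorder.finish_job(): hands the job in; it is judged then, once.
Trained networks look in the newest picture that a camera, given by its name, has taken for a name from the list of things; names that differ only in an ending like _2 or _b are one class to them, and where a whole thing is asked for, a point or a joint stands for the part that bears it (a point fixed in the world has none). Each returns a list of dicts, best first, with "score" (0 to 1); they miss things now and then, are a little off and sometimes report something else, mostly with a low value. They report only what shows in the picture. A call takes as long as a camera call. They do not tell look-alikes from the thing itself.
- search_frame(camera, name): "at" ([x, y, z] in m, in world coordinates, good to about 4 mm: the middle of the surface that is visible of it).
- tip_of(camera, name): "at" ([x, y, z] in m, in world coordinates, good to about 4 mm: a listed point, or the origin of a listed thing).
The state is a dict: "t": time; "joint_positions": joint angles; "joint_velocities": joint speeds; "tau": joint torques, N m; "ee_pos": TCP position; "tcp_rot": TCP orientation; "wrist_force": force on the tool from outside, world axes, zero at the start; "moment": the same for the moment, N m; "gripper_width": finger opening in m; "grasp_force": force on a finger pad.
Only numpy, scipy, OpenCV 4.12 (cv2) and the standard library are available. Lean on these libraries where they do the work, as an engineer would, in place of code of your own. Each camera call takes 0.05 s, during which the arm holds its last target. There are 200 camera calls.

## Task

Get the long connector ready for inspection: take it off the black viewing plate and lay it in the sprung carriage inside the clamp fixture, then put the metal lid on the fixture between its four corner guides. Finally swing the clamp bar over the lid and press it firmly home, until it stops solidly, so that the lid is flush on the fixture's rim all round and the bar stays bearing hard on it when you let go. Set things down rather than dropping them, do not use brute force, and leave the short connector and the other things on the bench where they are.

Things in the scene. Friction and masses are not known exactly. Their poses are not given: they have to be found in the camera images.
- fixture: Clamp fixture, bolted down: steel base 150 (x) x 210 (y) x 8 mm with an aluminium open box, 106 (x) x 90 (y) mm outside, 96 x 80 inside, rim 45 mm above the bench. Four L-shaped corner guides (legs 19 mm) stand at the box's corners, rising 14 mm above the rim, leaving 2.5 mm play on each side of the lid. Origin: centre of the base's underside, on the bench; z up.
- carriage_floor (a point): Middle of the floor of the white sprung carriage in the box, 24 mm above the bench when empty. It takes the long connector along the fixture's y, either way round, between 5 mm high lips with 3 mm play (open along the middle 34 mm of the long sides). The connector's top, and a lid laid on it, then stand 5 mm above the rim until the clamp presses them down (spring about 7 N when flush).
- clamp_hinge (a point): Hinge axis of the clamp bar, between two steel cheeks at the fixture's -y end: at fixture (0, -75, 65) mm; the axis runs along the fixture's x.
- clamp (a joint): Clamp bar angle, rad: 0 = level across the lid along the fixture's +y (lid flush), 1.57 = upright, 2.1 = leaning back, fully open. Starts open. Stiff hinge, stays where left: about 6 N at the grip moves it, 9 N for the last degrees against the spring; press on until it stops solidly (15 to 20 N), so that it bears hard on the lid; the angle is then within about 0.03 of 0.
- clamp_grip (a point): Middle of the clamp bar's black hand grip (54 mm long), on the bar's centre line 150 mm from the hinge. The bar is 18 mm wide (along the hinge axis), 12 mm thick and ends 20 mm further out; a rubber foot under it, 75 mm from the hinge, bears on the lid's middle. With the bar level the point is at fixture (0, 75, 65) mm, clear of box and guides.
- lid: Loose lid, about 160 g: aluminium plate 106 (x) x 90 (y) x 6 mm with a black upright grip ridge on top. Starts flat on the bench. Origin: centre of the plate's underside. It goes on with its x along the fixture's x, the ridge on either side of the clamp bar.
- lid_handle (a point): Top of the lid's grip ridge, 34 mm above the lid's underside and 30 mm from its centre along the lid's +x. The ridge is 10 mm thick (x), 40 mm long (y) and 28 mm high.
- stage: Black viewing plate, fixed, 160 (x) x 120 (y) x 8 mm, on which the two connectors lie. Origin: centre of its underside.
- long_connector: The long connector: grey plastic block 26 (x) x 40 (y) x 26 (z) mm with a lower steel nose (20 wide, 18 mm long, 18 mm high) at its +y end, 58 mm long in all, 50 g. Origin: centre of the underside of the whole 58 mm length (the block spans y = -29 to +11 mm).
- short_connector: The short connector, same make and section but 38 mm long in all; leave it alone. Origin: centre of its underside.
- cleaner: White bottle, 48 mm wide, 100 mm tall; bystander.
- pin_cup: Grey cup, 70 mm wide, 60 mm tall; bystander.
- driver: Screwdriver with a black handle lying on the bench; bystander.
- gauge_block: Steel block 50 x 30 x 20 mm; bystander.
- weight: Brass cylinder 44 mm wide, 30 mm tall; bystander.
There are look-alikes about, which are no part of the job. What is shaped like the long_connector but green, red or turquoise is not meant.

How it is judged:
By the outcome, as a careful person would: the job done as asked, in the order asked, and still so for the second after the job is handed in, with the robot touching nothing.
It also fails if it takes over 69 s, if anything falls off the work surface, if the arm or the gripper's body presses on something with over 40 N, if the wrist force passes 120 N, or if a joint passes its speed limit or range.

## Working session

There is one attempt and no reset: what is moved stays moved. The work goes in short steps, each a Python script; the robot and the scene stay as the last script left them, time stands still between calls to the robot, and variables do not carry over. Pictures are saved under pics/ and viewed, at most 11 in all, crops included, and the job is handed in when it is done.

```bash
mkdir -p pics; ls; python3 - <<'E'
from station import env, viewer, search_frame, tip_of
import cv2, numpy as np
for c in ("top","side"):
    p,d=viewer.read_camera(c); cv2.imwrite(f"pics/{c}0.png",p[:,:,::-1]); np.savez(f"{c}0.npz",p=p,d=d)
    i=viewer.camera_info(c); print(c,{k:np.round(v,3).tolist() if not isinstance(v,str) else v for k,v in i.items()})
    for n in ("fixture","carriage_floor","clamp_hinge","clamp_grip","lid","lid_handle","stage","long_connector","short_connector"):
        r=tip_of(c,n); print(n,[(np.round(x["at"],3).tolist(),round(x["score"],2)) for x in r[:4]])
    print(env.sense()["t"])
E
```

```text
pics
top {'intrinsics': [[608.423, 0.0, 312.158], [0.0, 608.423, 240.621], [0.0, 0.0, 1.0]], 'eye': [0.4, 0.05, 1.212], 'rotation': [[0.012, 0.991, -0.132], [-1.0, 0.011, -0.004], [-0.002, 0.132, 0.991]]}
fixture [([0.489, 0.011, -0.0], 0.96)]
carriage_floor [([0.483, 0.009, 0.025], 0.74)]
clamp_hinge [([0.484, -0.064, 0.064], 0.94)]
clamp_grip [([0.482, -0.119, 0.21], 0.89)]
lid [([0.494, -0.316, -0.001], 0.77)]
lid_handle [([0.526, -0.311, 0.034], 0.66)]
stage [([0.737, 0.042, 0.004], 0.65), ([0.507, 0.284, 0.002], 0.58)]
long_connector [([0.357, 0.342, -0.001], 0.95), ([0.649, 0.373, 0.001], 0.86), ([0.55, 0.28, 0.005], 0.85), ([0.55, 0.425, 0.005], 0.56)]
short_connector [([0.464, 0.293, 0.013], 0.52)]
0.5
side {'intrinsics': [[610.178, 0.0, 323.32], [0.0, 610.178, 246.793], [0.0, 0.0, 1.0]], 'eye': [-0.112, -0.555, 0.985], 'rotation': [[0.671, 0.531, -0.518], [-0.742, 0.474, -0.474], [-0.006, 0.702, 0.712]]}
fixture [([0.48, 0.014, -0.003], 0.91), ([0.485, -0.119, 0.206], 0.28)]
carriage_floor [([0.482, 0.013, 0.025], 0.81)]
clamp_hinge [([0.483, -0.065, 0.069], 0.65)]
clamp_grip [([0.487, -0.118, 0.206], 0.6), ([0.522, -0.309, 0.036], 0.34)]
lid [([0.495, -0.316, 0.006], 0.95), ([0.468, 0.292, 0.011], 0.52)]
lid_handle [([0.521, -0.309, 0.035], 0.95), ([0.492, -0.318, 0.002], 0.55)]
stage [([0.503, 0.288, -0.001], 0.79)]
long_connector [([0.624, 0.143, 0.001], 0.73), ([0.358, 0.342, -0.005], 0.7), ([0.546, 0.425, 0.002], 0.58), ([0.65, 0.371, 0.003], 0.53)]
short_connector [([0.469, 0.292, 0.006], 0.73)]
1.0
```

View pics/top0.png

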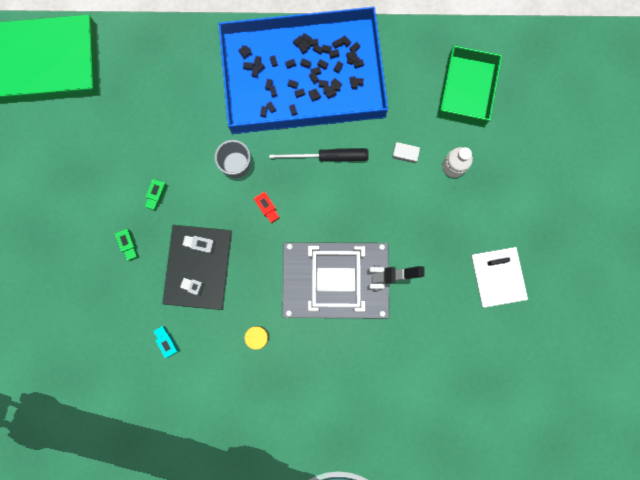

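View pics/side0.png

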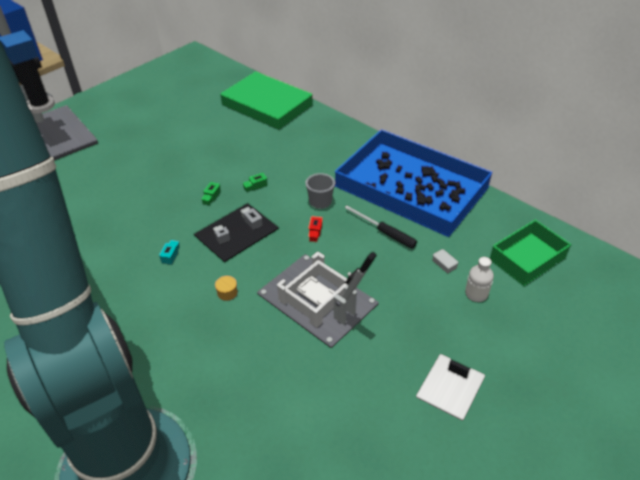

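The black plate at top (198,267) carries a grey long connector at (198,244) and a short one at (191,286). The look-alikes are green at (155,194) and (126,245), red at (266,207) and turquoise at (165,342). I choose the grey one at (198,244). The lid is at (500,277) and the fixture at (337,280), with the clamp leaning to the right (-y).

```bash
cat > h.py <<'E'
from station import env, effector, solver, viewer, workorder, search_frame, tip_of
import numpy as np, cv2
def cloud(c, p=None, d=None):
    if d is None: p,d=viewer.read_camera(c)
    i=viewer.camera_info(c); K=np.array(i["intrinsics"]); R=np.array(i["rotation"]); e=np.array(i["eye"])
    v,u=np.mgrid[:480,:640]
    P=np.stack([(u-K[0,2])/K[0,0]*d, -(v-K[1,2])/K[1,1]*d, -d],-1)@R.T+e
    P[d<=0]=np.nan
    return p,P
def project(c,X):
    i=viewer.camera_info(c); K=np.array(i["intrinsics"]); R=np.array(i["rotation"]); e=np.array(i["eye"])
    q=(np.atleast_2d(X)-e)@R; return np.stack([K[0,2]+K[0,0]*q[:,0]/-q[:,2], K[1,2]-K[1,1]*q[:,1]/-q[:,2]],-1)
def box(P,lo,hi):
    m=np.all((P>lo)&(P<hi),-1); return P[m]
def rect(Q):
    (c,s,a)=cv2.minAreaRect((Q[:,:2]*1000).astype(np.float32)); return np.round(c,1),np.round(s,1),round(a,1)
E
python3 - <<'E'
from h import *
for c in ("top","side"):
    z=np.load(f"{c}0.npz"); p,P=cloud(c,z["p"],z["d"])
    def rep(n,lo,hi):
        Q=box(P,lo,hi)
        if len(Q)>5: print(c,n,len(Q),rect(Q),"z med",np.round(np.median(Q[:,2]),4),"mean",np.round(Q.mean(0),4))
    rep("bench",[.4,.12,-.05],[.6,.15,.05])
    rep("stage",[.4,.2,.003],[.65,.38,.013])
    rep("long all",[.52,.23,.014],[.59,.33,.06]); rep("long blk",[.52,.23,.029],[.59,.33,.06]); 
    rep("long nose",[.52,.23,.02],[.59,.33,.028]);rep("short",[.42,.23,.014],[.5,.35,.06])
    rep("lid",[.4,-.4,.003],[.6,-.24,.012]); rep("ridge",[.4,-.4,.02],[.6,-.24,.05])
    rep("base",[.38,-.11,.004],[.6,.15,.013]); rep("guides",[.38,-.045,.052],[.6,.15,.07]); rep("rim",[.38,-.045,.038],[.6,.15,.05])
    rep("carr",[.45,-.02,.018],[.52,.05,.032]); rep("grip",[.4,-.17,.15],[.6,-.08,.26])
p=np.load("top0.npz")["p"]; s=np.load("side0.npz")["p"]
a=cv2.resize(p[220:315,150:250],(400,380),interpolation=cv2.INTER_CUBIC); b=cv2.resize(s[195:295,185:290],(400,380),interpolation=cv2.INTER_CUBIC)
cv2.imwrite("pics/crop1.png",np.hstack([a,b])[:,:,::-1])
E
```

```text
top bench 1506 (array([500., 135.]), array([ 30. , 199.9]), 90.0) z med -0.0013 mean [ 0.4986  0.135  -0.0012]
top stage 4123 (array([525. , 289.8]), array([179.6, 249.7]), 89.8) z med 0.0067 mean [0.5058 0.283  0.0068]
top long all 389 (array([550.4, 278.4]), array([59.1, 26.4]), 77.3) z med 0.0312 mean [0.5491 0.2753 0.0298]
top long blk 264 (array([549.1, 272.6]), array([46.6, 26.3]), 77.3) z med 0.0326 mean [0.5484 0.2697 0.0327]
top long nose 90 (array([549. , 278.4]), array([59. , 23.5]), 79.2) z med 0.0244 mean [0.5524 0.292  0.0243]
top short 249 (array([465.9, 302.5]), array([70.8, 31. ]), 90.0) z med 0.03 mean [0.4666 0.2871 0.0288]
top lid 2056 (array([ 499.9, -320.4]), array([159.2, 199.5]), 89.8) z med 0.0052 mean [ 0.493  -0.3193  0.0055]
top ridge 115 (array([ 522.6, -313.4]), array([10. , 41.2]), 10.7) z med 0.0323 mean [ 0.5222 -0.3119  0.0319]
top base 5078 (array([491.4,  21.4]), array([218.6, 255.1]), 0.7) z med 0.0071 mean [0.48   0.0132 0.0073]
top guides 199 (array([483.1,   7.4]), array([122. , 103.5]), 0.7) z med 0.0574 mean [0.4832 0.0119 0.0576]
top rim 575
[... 1035 characters left out ...]
1) z med 0.0056 mean [ 0.4872 -0.3197  0.0057]
side ridge 183 (array([ 521.4, -311.9]), array([15., 40.]), 11.9) z med 0.0317 mean [ 0.52   -0.3125  0.0304]
side base 2978 (array([490. ,  20.1]), array([259.3, 218.9]), 89.8) z med 0.0078 mean [ 0.4691 -0.0006  0.0079]
side guides 184 (array([483. ,   9.5]), array([126.4, 107.3]), 0.7) z med 0.0574 mean [0.4649 0.0221 0.0571]
side rim 621 (array([481.7,   8.7]), array([124.1, 106.2]), 0.6) z med 0.0437 mean [0.4809 0.0155 0.0436]
side carr 621 (array([486.1,  15.1]), array([69.7, 67.5]), 89.8) z med 0.0243 mean [0.4822 0.0173 0.0246]
side grip 293 (array([ 483.7, -106.6]), array([46.8, 28.7]), 89.6) z med 0.1902 mean [ 0.4786 -0.1108  0.189 ]
```

View pics/crop1.png

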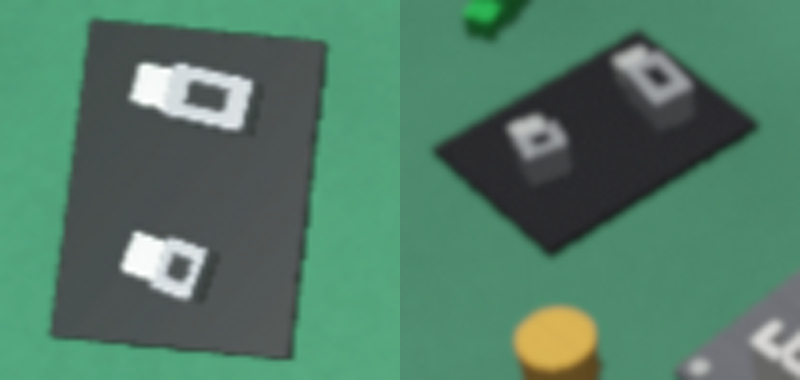

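The crop confirms it: the long connector has its nose at the left (+y, slightly toward +x) and the short one sits below it. Next I refine the fixture and lid poses, and check the call signatures and reachability.

```bash
python3 - <<'E'
from h import *
from scipy.optimize import minimize
# fixture pose by chamfer matching of base / rim outlines
def ring(w,h,z):
    t=np.linspace(-.5,.5,60); o=np.full(60,.5)
    q=np.concatenate([np.c_[t*w,o*h],np.c_[t*w,-o*h],np.c_[o*w,t*h],np.c_[-o*w,t*h]]); return np.c_[q,np.full(len(q),z)]
M=np.vstack([ring(.15,.21,.008),ring(.106,.09,.045),ring(.096,.08,.045)])
DT={}
for c in ("top","side"):
    g=cv2.cvtColor(np.load(f"{c}0.npz")["p"],cv2.COLOR_RGB2GRAY)
    DT[c]=cv2.distanceTransform(255-cv2.Canny(g,40,110),cv2.DIST_L2,5)
def cost(v,cs):
    a=v[2]/100; R=np.array([[np.cos(a),-np.sin(a)],[np.sin(a),np.cos(a)]]); X=M.copy(); X[:,:2]=X[:,:2]@R.T+np.array(v[:2])/1000
    return sum(np.minimum(cv2.remap(DT[c],*(project(c,X).astype(np.float32).T[:,None,:]),cv2.INTER_LINEAR),4).mean() for c in cs)
for cs in (["top"],["side"],["top","side"]):
    b=min((minimize(cost,[x,y,.5],args=(cs,),method="Nelder-Mead",options=dict(initial_simplex=[[x,y,-1],[x+4,y,1],[x,y+4,1],[x,y,3]])) for x in (480,485) for y in (5,9,13)),key=lambda r:r.fun)
    print(cs,np.round(b.x,2),round(b.fun,2))
# short connector extents
for c in ("top","side"):
    z=np.load(f"{c}0.npz"); _,P=cloud(c,z["p"],z["d"]); Q=box(P,[.44,.25,.018],[.51,.33,.05]); print(c,rect(Q),Q[:,0].max())
# grasp
a=np.radians(90-12.5); ax=np.array([np.sin(np.radians(12.5)),np.cos(np.radians(12.5)),0]); n=np.array([ax[1],-ax[0],0])
p=np.array([.5503,.2785,0])-.001*ax+.007*n
env.reach(p+[0,0,.13],Rz(a)); env.movel(p+[0,0,.0295],rate=.12)
print(env.sense()["wrist_force"])
effector.grasp(20); env.pause(.2); s=env.sense()
print(s["t"],s["gripper_width"],s["grasp_force"],s["ee_pos"],s["wrist_force"])
env.movel(p+[0,0,.0345],rate=.03); env.pause(.2); s=env.sense(); print(s["gripper_width"],s["grasp_force"],s["wrist_force"])
pp,_=viewer.read_camera("side"); pt,_=viewer.read_camera("top")
cv2.imwrite("pics/g1.png",np.hstack([cv2.resize(pp[130:280,160:310],(400,400)),cv2.resize(pt[190:310,120:240],(400,400))])[:,:,::-1])
E
```

```text
['top'] [482.37   7.77  -0.61] 0.69
['side'] [482.07   6.66  -4.39] 0.97Traceback (most recent call last):
  File "<stdin>", line 16, in <module>
  File "<stdin>", line 16, in <genexpr>
    res = _minimize_neldermead(fun, x0, args, callback, bounds=bounds,
                               **options)
    fsim[j] = func(sim[j])
              ~~~~^^^^^^^^
    fx = function(np.copy(x), *(wrapper_args + args))
  File "<stdin>", line 14, in cost
  File "<stdin>", line 14, in <genexpr>
  File "h.py", line 11, in project
    i=viewer.camera_info(c); K=np.array(i["intrinsics"]); R=np.array(i["rotation"]); e=np.array(i["eye"])
ValueError: time passes only in moves, steps and waits
```

```bash
sed -i 's/viewer.camera_info(c)/info(c)/; /^import numpy/a import functools\n@functools.cache\ndef info(c): return viewer.camera_info(c)' h.py; python3 - <<'E'
from h import *
from scipy.optimize import minimize
def ring(w,h,z):
    t=np.linspace(-.5,.5,60); o=np.full(60,.5)
    q=np.concatenate([np.c_[t*w,o*h],np.c_[t*w,-o*h],np.c_[o*w,t*h],np.c_[-o*w,t*h]]); return np.c_[q,np.full(len(q),z)]
M=np.vstack([ring(.15,.21,.008),ring(.106,.09,.045),ring(.096,.08,.045)])
DT={}
for c in ("top","side"):
    g=cv2.cvtColor(np.load(f"{c}0.npz")["p"],cv2.COLOR_RGB2GRAY)
    DT[c]=cv2.distanceTransform(255-cv2.Canny(g,40,110),cv2.DIST_L2,5)
def cost(v,cs):
    a=v[2]/100; R=np.array([[np.cos(a),-np.sin(a)],[np.sin(a),np.cos(a)]]); X=M.copy(); X[:,:2]=X[:,:2]@R.T+np.array(v[:2])/1000
    return sum(np.minimum(cv2.remap(DT[c],*(project(c,X).astype(np.float32).T[:,None,:]),cv2.INTER_LINEAR),4).mean() for c in cs)
for cs in (["top"],["side"],["top","side"]):
    b=min((minimize(cost,[x,y,.5],args=(cs,),method="Nelder-Mead",options=dict(initial_simplex=[[x,y,-1],[x+4,y,1],[x,y+4,1],[x,y,3]])) for x in (480,485) for y in (5,9,13)),key=lambda r:r.fun)
    print(cs,np.round(b.x,2),round(b.fun,2))
for c in ("top","side"):
    z=np.load(f"{c}0.npz"); _,P=cloud(c,z["p"],z["d"]); Q=box(P,[.44,.25,.018],[.51,.33,.05]); print(c,rect(Q),Q[:,0].max())
a=np.radians(90-12.5); ax=np.array([np.sin(np.radians(12.5)),np.cos(np.radians(12.5)),0]); n=np.array([ax[1],-ax[0],0])
p=np.array([.5503,.2785,0])-.001*ax+.007*n
env.reach(p+[0,0,.13],Rz(a)); env.movel(p+[0,0,.0295],rate=.12)
print(env.sense()["wrist_force"])
effector.grasp(20); env.pause(.2); s=env.sense()
print(s["t"],s["gripper_width"],s["grasp_force"],s["ee_pos"],s["wrist_force"])
env.movel(p+[0,0,.0345],rate=.03); env.pause(.2); s=env.sense(); print(s["gripper_width"],s["grasp_force"],s["wrist_force"])
pp,_=viewer.read_camera("side"); pt,_=viewer.read_camera("top")
cv2.imwrite("pics/g1.png",np.hstack([cv2.resize(pp[130:280,160:310],(400,400)),cv2.resize(pt[190:310,120:240],(400,400))])[:,:,::-1])
E
```

```text
['top'] [482.37   7.77  -0.61] 0.69
['side'] [482.07   6.66  -4.39] 0.97
['top', 'side'] [483.47   7.8    1.62] 1.7
top (array([467.5, 289.2]), array([39.3, 25.6]), 72.1) 0.48137095706826816
side (array([465.6, 290.1]), array([45.2, 26.8]), 78.0) 0.4821221497993077
[-0.70912011  0.04928063  0.02801035]
5.025 0.025654596671677226 19.99987095594406 [0.55693251 0.27596496 0.02942388] [-0.08820669  0.20248362 -0.4240548 ]
0.025798702534516167 19.99988079071045 [-0.09738271 -0.41002325 -0.22220092]
```

View pics/g1.png

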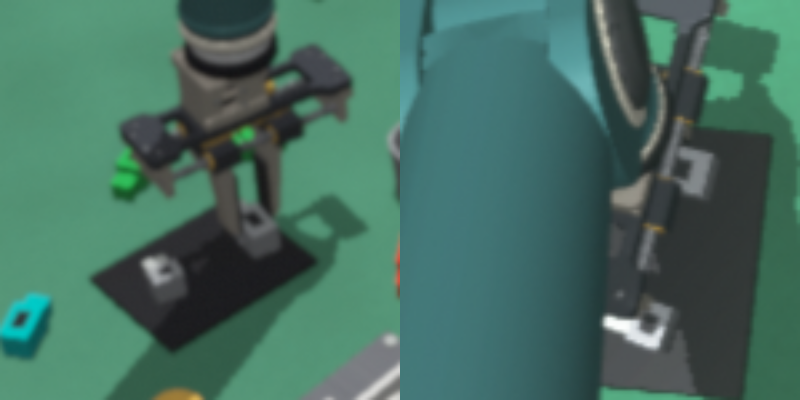

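The connector is held (25.7 mm, 20 N) and the short one is undisturbed. Next: lift, hover over the fixture, and check the held connector.

```bash
python3 - <<'E'
from h import *
s=env.sense(); p=s["ee_pos"]
env.movel(p+[0,0,.09],rate=.12)
R=Rz(np.radians(90.3)); f=np.array([.4828,.0076,0]); p=f+[0,-.001,.12]
env.reach(p,R); env.pause(.3); s=env.sense(); print(s["t"],s["ee_pos"],s["gripper_width"],s["wrist_force"],np.round(s["tcp_rot"][:,0],4))
for c in ("side","top"):
    im,P=cloud(c); np.savez(f"{c}1.npz",p=im,P=P); ok=False
    Q=box(P,[.44,-.04,.090],[.53,.055,.126]); print(c,len(Q))
    uv=project(c,p-[0,0,.02])[0].astype(int); print(uv)
    cv2.imwrite(f"pics/h{c}.png",cv2.resize(im[max(uv[1]-75,0):uv[1]+75,uv[0]-75:uv[0]+75],(400,400))[:,:,::-1])
cv2.imwrite("pics/h1.png",np.hstack([cv2.imread("pics/hside.png"),cv2.imread("pics/htop.png")]))
for c in ("side","top"): print(c,[(np.round(x["at"],4).tolist(),round(x["score"],2)) for x in tip_of(c,"long_connector")])
E
```

```text
7.925 [0.48306492 0.00732726 0.11988911] 0.025667563039764994 [ 0.38446135  0.00693119 -1.10818193] [-6.7e-03  1.0e+00 -1.0e-04]
side 304
[316 266]
top 0
[337 276]
side [([0.6494, 0.3719, 0.0012], 0.77), ([0.3592, 0.3422, -0.0056], 0.69), ([0.4816, 0.0149, 0.0975], 0.56), ([0.5464, 0.4246, 0.0055], 0.5), ([0.478, 0.0126, -0.0015], 0.19)]
top [([0.3567, 0.3421, 0.0024], 0.94), ([0.5496, 0.4257, 0.003], 0.71), ([0.6272, 0.1472, -0.0017], 0.66), ([0.6536, 0.374, -0.0002], 0.59)]
```

View pics/h1.png

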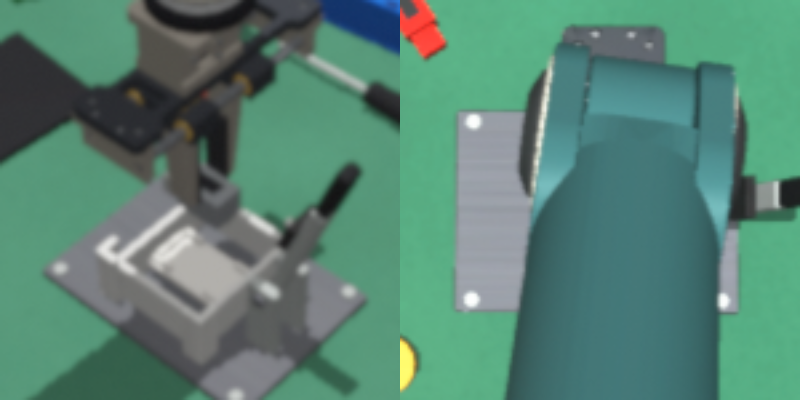

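Side view: the connector hangs level from the fingertips over the open carriage. The top view is hidden by the arm. I measure the held block's faces, then descend in guarded steps.

```bash
python3 - <<'E'
from h import *
P=np.load("side1.npz")["P"]; Q=box(P,[.45,-.05,.097],[.52,.0,.122])
print("held: y faces",np.percentile(Q[:,1],[1,5,20,50,80]),"x",np.percentile(Q[:,0],[1,5,50,95,99]),"z",np.percentile(box(P,[.47,-.03,.09],[.495,.0,.14])[:,2],[1,5,50,95,99]))
# carriage in initial side + top clouds: profile of floor/lips along y at mid x and along x at mid y
for c in ("top","side"):
    z=np.load(f"{c}0.npz"); _,C=cloud(c,z["p"],z["d"])
    for k,(lo,hi) in {"y":([.474,-.035,.015],[.492,.052,.06]),"x":([.43,-.016,.015],[.535,.0,.06])}.items():
        q=box(C,lo,hi); j=1 if k=="y" else 0
        b=np.round(q[:,j]*1000/3).astype(int)*3
        print(c,k,[(int(v),round(1000*np.median(q[b==v,2]))) for v in np.unique(b)])
E
```

```text
held: y faces [-0.01996024 -0.01909272 -0.01836932 -0.01695    -0.00786833] x [0.46693083 0.46838609 0.47413478 0.49386143 0.50070199] z [0.09834658 0.1006316  0.12124516 0.12715212 0.13256649]
top y [(-36, 45), (-33, 42), (-30, 22), (-27, 28), (-24, 21), (-21, 23), (-18, 23), (-15, 23), (-12, 23), (-9, 23), (-6, 23), (-3, 22), (0, 22), (3, 22), (6, 24), (9, 23), (12, 22), (15, 23), (18, 22), (21, 22), (24, 24), (27, 23), (30, 24), (33, 22), (36, 22), (39, 27), (42, 28), (45, 22), (48, 44), (51, 43)]
top x [(429, 42), (432, 44), (435, 45), (462, 24), (465, 24), (468, 24), (471, 23), (474, 24), (477, 23), (480, 23), (483, 22), (486, 22), (489, 22), (492, 22), (495, 22), (498, 22), (501, 26), (504, 22), (531, 34), (534, 43)]
side y [(-36, 36), (-33, 44), (-21, 25), (-18, 24), (-15, 25), (-12, 23), (-9, 24), (-6, 24), (-3, 25), (0, 24), (3, 24), (6, 22), (9, 23), (12, 24), (15, 23), (18, 24), (21, 25), (24, 24), (27, 24), (30, 24), (33, 24), (36, 25), (39, 23), (42, 27), (45, 27), (48, 34), (51, 43)]
side x [(429, 36), (432, 33), (435, 44), (462, 23), (465, 26), (468, 24), (471, 25), (474, 23), (477, 24), (480, 23), (483, 24), (486, 25), (489, 24), (492, 24), (495, 24), (498, 25), (501, 25), (504, 25), (528, 29), (531, 32), (534, 43)]
```

```bash
python3 - <<'E'
from h import *
p=np.array([.4826,.0052,.058]); R=Rz(np.radians(90.3))
env.movel(p,R,rate=.08); env.pause(.2); s=env.sense(); f0=s["wrist_force"]; e=s["ee_pos"]; print(s["ee_pos"],f0)
p=p+np.array([.4828-e[0],.0058-e[1],0])
for z in (.052,.049,.0475,.0468,.0464):
    env.movel([p[0],p[1],z],rate=.03); env.pause(.1); s=env.sense(); d=s["wrist_force"]-f0; print(z,np.round(s["ee_pos"],4),np.round(d,2),np.round(s["gripper_width"],4))
    if np.linalg.norm(d)>4: print("contact"); break
im,P=cloud("side"); np.savez("side2.npz",p=im,P=P)
cv2.imwrite("pics/p1.png",cv2.resize(im[215:345,240:400],(800,600),interpolation=cv2.INTER_CUBIC)[:,:,::-1]); print(s["t"])
E
```

```text
[0.48298352 0.00532183 0.05847398] [0.01085912 0.65432513 0.20277014]
0.052 [0.4824 0.0057 0.052 ] [-0.46 -0.36 -1.19] 0.0254
0.049 [0.4824 0.0057 0.049 ] [ 0.5  -0.46 -0.14] 0.0257
0.0475 [0.4824 0.0057 0.0475] [-0.37 -0.16 -0.43] 0.0254
0.0468 [0.4824 0.0057 0.0468] [ 0.07 -0.69 -1.14] 0.0257
0.0464 [0.4824 0.0057 0.0464] [ 0.32 -1.04 -0.31] 0.0255
11.1
```

View pics/p1.png

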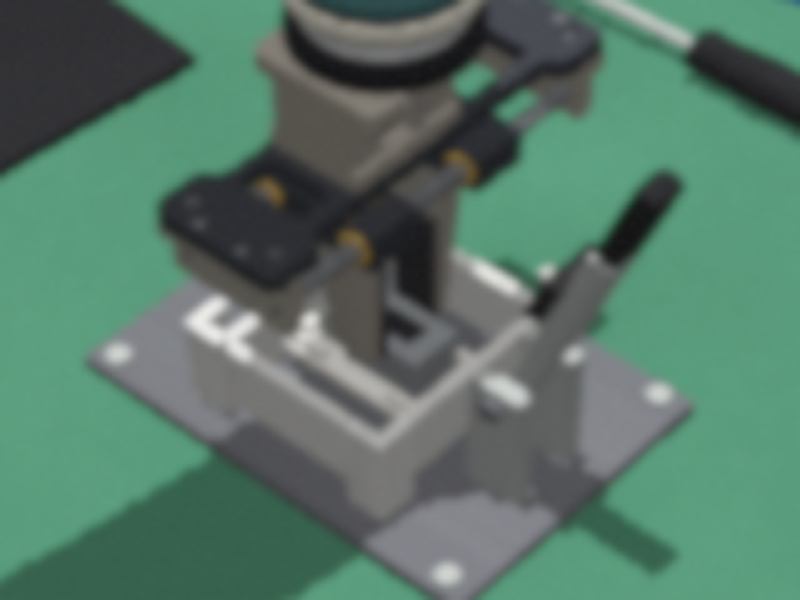

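The connector sits between the lips, parallel to the carriage, with no contact force. I lower the last half millimetre, release, rise and fetch the lid.

```bash
python3 - <<'E'
from h import *
s=env.sense(); e=s["ee_pos"]
env.movel([.4824,.0057,.0458],rate=.02); env.pause(.1); s=env.sense(); print(s["ee_pos"],s["wrist_force"])
effector.release(); s=env.sense(); print(s["gripper_width"],s["wrist_force"])
env.movel([.4824,.0057,.16],rate=.12)
# on to lid hover
a=np.radians(10.6); d=np.array([np.cos(a),np.sin(a),0]); h=np.array([.4925,-.3173,0])+.03*d; print(h)
env.reach(h+[0,0,.14],Rz(a+np.pi/2)); print(env.sense()["t"])
im,P=cloud("top"); imS,PS=cloud("side")
for n,P in (("top",P),("side",PS)):
    for nm,lo,hi in (("blk",[.455,-.03,.044],[.51,.048,.056]),("nose",[.455,0,.036],[.51,.048,.0435]),("ridge",[.48,-.35,.02],[.56,-.28,.04])):
        Q=box(P,lo,hi); print(n,nm,len(Q),rect(Q) if len(Q)>4 else "",np.median(Q[:,2]) if len(Q) else "")
cv2.imwrite("pics/p2.png",np.hstack([cv2.resize(imS[225:325,265:365],(400,400)),cv2.resize(im[230:330,290:390],(400,400))])[:,:,::-1])
E
```

```text
[0.48239075 0.00566701 0.04578636] [-0.18076505 -0.14149553 -0.54970507]
0.09208220395793804 [ 0.1082519   1.28214029 -0.3496372 ]
[ 0.52198806 -0.31178146  0.        ]
14.875
top blk 308 (array([483.2,  13.1]), array([53.4, 69.2]), 0.6) 0.04885752311536351
top nose 97 (array([481.5,  33.1]), array([38.6, 29. ]), 0.6) 0.040519103544905066
top ridge 117 (array([ 522.4, -312. ]), array([10.2, 40.5]), 10.4) 0.03239586464659672
side blk 236 (array([483. ,  13.2]), array([49.3, 68.7]), 0.5) 0.049663713712583046
side nose 73 (array([487.8,  25.7]), array([42.8, 45.8]), 2.9) 0.04085558489093477
side ridge 189 (array([ 521.4, -312. ]), array([13.7, 40.1]), 12.0) 0.031036867973972426
```

View pics/p2.png

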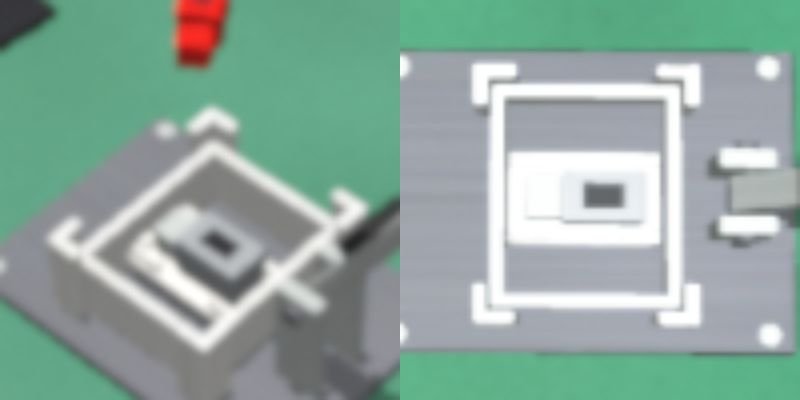

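The connector is seated: lying in the carriage, nose at +y, block top at about 49 mm. Now the lid.

```bash
python3 - <<'E'
from h import *
# fixture centre from rim/guide edges in the top view (crop read-offs)
for z,(l,r,t,b) in ((.045,(311.75,360.75,250.75,307)),(.059,(308,365,245.5,311.3))):
    c=onplane("top",[[l,(t+b)/2],[r,(t+b)/2],[(l+r)/2,t],[(l+r)/2,b]],z); print("fix",z,(c[2,0]+c[3,0])/2,(c[0,1]+c[1,1])/2,"size",c[2,0]-c[3,0],c[0,1]-c[1,1])
a=np.radians(10.6); h=np.array([.5220,-.3119,0]); R=Rz(a+np.pi/2)
env.movel(h+[0,0,.0145],R,rate=.12); print(env.sense()["wrist_force"])
effector.grasp(45); env.pause(.2); s=env.sense(); print(s["t"],s["ee_pos"],s["gripper_width"],s["grasp_force"],s["wrist_force"])
env.movel(h+[0,0,.03],rate=.05); env.movel(h+[0,0,.28],rate=.2)
q=np.array([.5128,.0076,.28]); env.movel(q,Rz(np.radians(90.3)),rate=.2); env.pause(.2)
env.movel(q-[0,0,.17],rate=.15); env.pause(.3)
s=env.sense(); print(s["t"],s["ee_pos"],s["gripper_width"],s["grasp_force"],s["wrist_force"])
for c in ("side","top"):
    im,P=cloud(c); np.savez(f"{c}3.npz",p=im,P=P)
    Q=box(P,[.41,-.06,.085],[.58,.08,.115]); print(c,len(Q),rect(Q) if len(Q)>5 else "")
    if len(Q)>5:
        A=np.c_[Q[:,:2],np.ones(len(Q))]; print("plane",np.linalg.lstsq(A,Q[:,2],rcond=None)[0],Q[:,2].mean())
    if c=="side": cv2.imwrite("pics/l1.png",cv2.resize(im[190:340,230:430],(800,600),interpolation=cv2.INTER_CUBIC)[:,:,::-1])
E
```

```text
fix 0.045 0.4821286029818658 0.006882313398422057 size 0.10798170550924474 0.09400440849121472
fix 0.059 0.482168551003141 0.006928569207249057 size 0.12482665705586105 0.1080511441326294
[-0.00435075 -0.05078336 -0.40023184]
17.5833 [ 0.52207115 -0.31188956  0.01449028] 0.00954309750842657 44.99986946582794 [-0.16571917  0.37614712 -0.8724964 ]
22.975 [0.51303615 0.00768445 0.11042106] 0.009538503263754676 44.99949932098389 [ 0.36315693 -0.1184298  -2.40100782]
side 1657 (array([482.3,   6.8]), array([108.4,  92.7]), 0.9)
plane [0.01154926 0.00584389 0.09628108] 0.10177944833180262
top 0
```

View pics/l1.png

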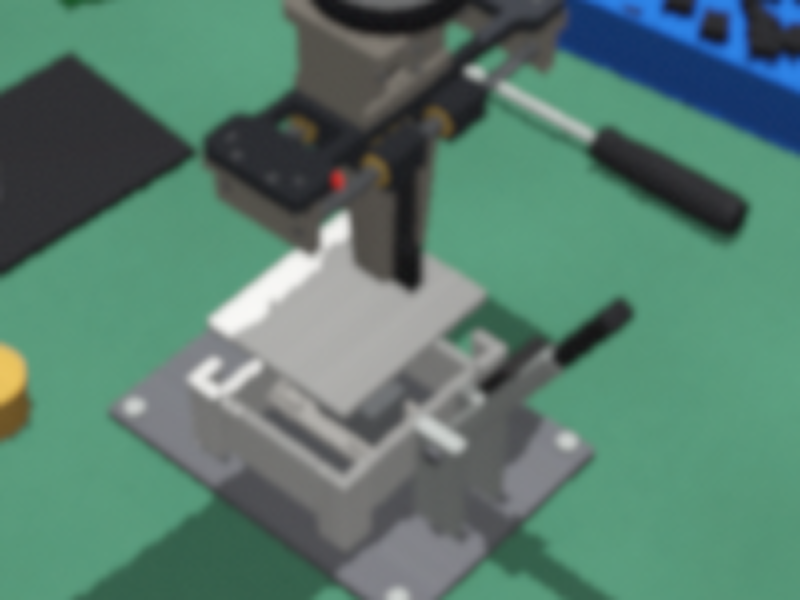

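The lid is held level, ridge at +x, centred over the guides within about 1 mm. I lower it in guarded steps.

```bash
python3 - <<'E'
from h import *
R=Rz(np.radians(90.4)); t=np.array([.5125,.0075]); c=t.copy()
env.movel([*c,.080],R,rate=.08); env.pause(.3); s=env.sense(); c+=t-s["ee_pos"][:2]; 
env.movel([*c,.077],rate=.03); env.pause(.2); s=env.sense(); f0=s["wrist_force"]; print(s["ee_pos"],f0)
z=.077
while z>.0625:
    z-=.001 if z<.068 else .002
    env.movel([*c,z],rate=.03); env.pause(.08); s=env.sense(); d=s["wrist_force"]-f0; print(round(z,4),np.round(s["ee_pos"],4),np.round(d,1))
    if d[2]>3 or np.hypot(*d[:2])>5: break
im,P=cloud("side"); Q=box(P,[.41,-.06,.045],[.58,.08,.0615]); print(len(Q),rect(Q)); print(s["t"])
cv2.imwrite("pics/l2.png",cv2.resize(im[215:335,240:400],(800,600),interpolation=cv2.INTER_CUBIC)[:,:,::-1])
E
```

```text
[0.51221792 0.00744574 0.07700717] [ 0.35949027  0.19370117 -1.28732663]
0.075 [0.5122 0.0074 0.0749] [-0.5  0.5 -1. ]
0.073 [0.5122 0.0075 0.0729] [-1.   0.4 -0.7]
0.071 [0.5122 0.0075 0.071 ] [ 0.3 -0.6 -0.3]
0.069 [0.5122 0.0075 0.069 ] [0.4 0.3 0. ]
0.067 [0.5122 0.0074 0.067 ] [-0.5  0.6 -0.6]
0.066 [0.5122 0.0074 0.066 ] [0.4 0.4 0.3]
0.065 [0.5122 0.0075 0.065 ] [-0.4  0.  -0.2]
0.064 [0.5124 0.0075 0.0641] [-0.1  0.3  1.1]
0.063 [0.5124 0.0075 0.0631] [0.3 0.3 1.8]
0.062 [0.5124 0.0075 0.0621] [-1.  -0.7  2.1]
1813 (array([482.3,   2.9]), array([124.6, 122.3]), 0.5)
27.6833
```

View pics/l2.png

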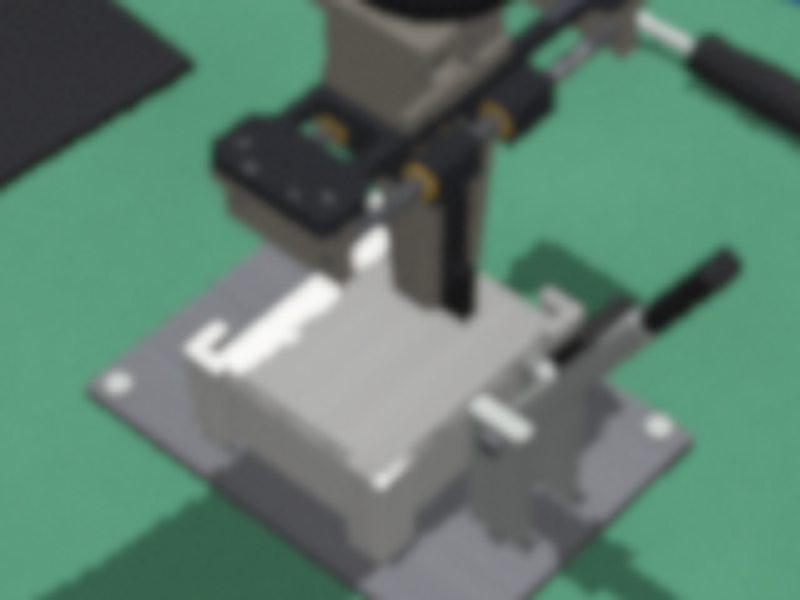

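The lid lies between the guides on the connector. Release it and locate the bar.

```bash
python3 - <<'E'
from h import *
s=env.sense(); e=s["ee_pos"]
env.movel([e[0],e[1],.0638],rate=.03); env.pause(.1); print(env.sense()["wrist_force"])
effector.release(); env.movel([e[0],e[1],.13],rate=.12)
env.movel([.483,-.1,.30],rate=.2); env.pause(.1); print(env.sense()["t"])
for c in ("side","top"):
    im,P=cloud(c); Q=box(P,[.46,-.18,.10],[.51,-.06,.23]); print(c,len(Q),np.mean(Q,0) if len(Q) else "")
    if len(Q)>20:
        m=np.median(Q,0); u,sv,vt=np.linalg.svd(Q-Q.mean(0),full_matrices=False); print("dir",vt[0],"th",np.arctan2(abs(vt[0,2]),vt[0,1]*np.sign(vt[0,2])),"x",np.percentile(Q[:,0],[3,50,97]))
    L=box(P,[.435,-.03,.046],[.535,.045,.066]); A=np.c_[L[:,:2]-[.4823,.0072],np.ones(len(L))]; print("lid",len(L),np.linalg.lstsq(A,L[:,2],rcond=None)[0] if len(L)>9 else "")
    print([(np.round(x["at"],4).tolist(),round(x["score"],2)) for x in tip_of(c,"clamp_grip")])
f=np.array([.4825,.0072]); H=np.array([f[1]-.075,.065]); R=Rz(np.radians(90.3))
for th in np.arange(1.91,-.01,-.2): print(round(th,2),None is solver.inverse_kinematics(np.array([f[0],H[0]+.15*np.cos(th),H[1]+.15*np.sin(th)-.019]),R),end=" ")
E
```

```text
[ 1.27083097 -0.01063274 -0.0918566 ]
31.3083
side 410 [ 0.47745635 -0.12023283  0.16202455]
dir [-0.03620442  0.54193569 -0.83963977] th 2.1439580599268124 x [0.46970405 0.47573409 0.49207732]
lid 1218 [0.00999343 0.00075142 0.05558757]
[([0.4877, -0.1444, 0.1949], 0.7)]
top 286 [ 0.48326268 -0.09665978  0.13453364]
dir [-0.0321396   0.45263986 -0.89111403] th 2.0407823397590334 x [0.47040544 0.48314121 0.49642595]
lid 1924 [-0.00100787 -0.00463021  0.05421695]
[]
1.91 False 1.71 False 1.51 False 1.31 False 1.11 False 0.91 False 0.71 False 0.51 False 0.31 False 0.11 False
```

The lid lies level with its top at about 55 mm. The bar now leans at about 2.1 rad (fully open), with its grip near (0.4825, -0.1435, 0.1945). Grip it lightly and swing.

```bash
python3 - <<'E'
from h import *
f=np.array([.4825,.0072]); H=np.array([f[1]-.075,.065]); R=Rz(np.radians(90.3))
g=lambda th:np.array([f[0],H[0]+.15*np.cos(th),H[1]+.15*np.sin(th)-.019])
p=g(2.1); env.movel(p+[0,0,.09],R,rate=.15); env.movel(p,rate=.12); print("down",env.sense()["wrist_force"])
effector.grasp(20); env.pause(.1); s=env.sense(); print(s["t"],s["gripper_width"],s["grasp_force"],s["wrist_force"])
if .012<s["gripper_width"]<.03:
    for th in np.linspace(2.1,.12,13)[1:]:
        env.movel(g(th),rate=.12); s=env.sense(); F=s["wrist_force"]; print(round(th,2),np.round(F,1),round(s["gripper_width"],4),np.round(s["ee_pos"]-g(th),4))
        if np.linalg.norm(F)>30: print("STOP"); break
print(s["t"])
im,_=viewer.read_camera("side"); cv2.imwrite("pics/c1.png",cv2.resize(im[190:340,230:430],(800,600),interpolation=cv2.INTER_CUBIC)[:,:,::-1])
E
```

```text
down [-0.10323194  0.96915536  0.73055207]
34.1333 0.01747114644574219 20.000403821468353 [ 5.7777466  -0.59830334 -3.33941301]
1.94 [2.9 1.8 2.7] 0.0176 [0.001  0.0005 0.0006]
1.77 [ 2.6 -0.5  3.4] 0.0175 [ 0.0009 -0.0005  0.0007]
1.6 [ 2.5 -1.3  6.2] 0.018 [ 0.0007 -0.0008  0.0008]
1.44 [2.8 0.7 8.9] 0.0177 [ 0.0006 -0.0006  0.0009]
1.27 [1.8 1.8 7.6] 0.0178 [0.0005 0.0002 0.0009]
1.11 [2.2 5.2 6.9] 0.0175 [0.0004 0.0016 0.0007]
0.94 [2.4 9.1 5.4] 0.0176 [0.0002 0.003  0.0006]
0.78 [ 1.3 11.8  6.4] 0.0174 [0.0001 0.0042 0.0006]
0.62 [ 1.2 15.   5.9] 0.0178 [0.     0.0053 0.0005]
0.45 [ 0.8 16.   5.5] 0.0176 [-0.0001  0.0063  0.0005]
0.28 [ 1.3 19.7  2.9] 0.0174 [-0.0001  0.0074  0.0004]
0.12 [ 2.2 21.3  0.6] 0.0178 [-0.0002  0.0081  0.0001]
38.4333
```

View pics/c1.png

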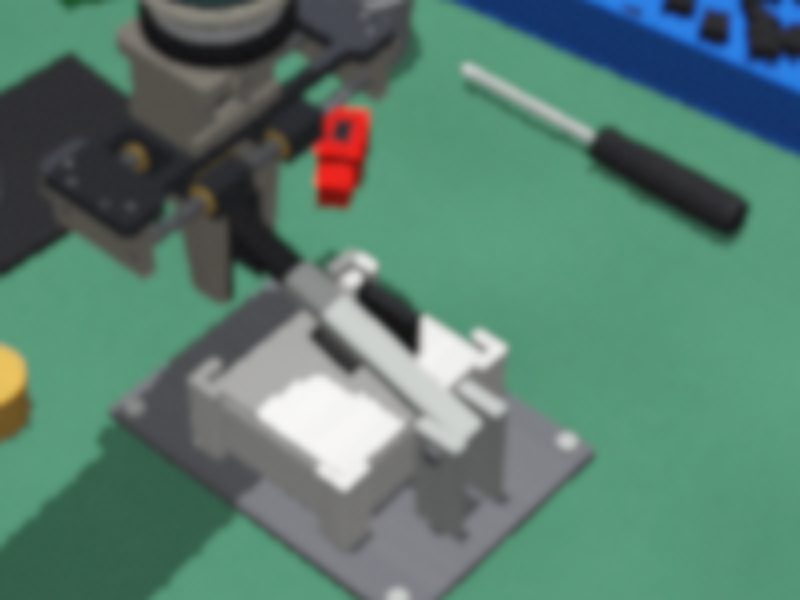

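The bar is swung down to about 0.12 rad, with the foot close to the lid. The sideways force shows the grip slightly long on the radius. I release and press from above with shut fingers.

```bash
python3 - <<'E'
from h import *
effector.release(); env.pause(.1); s=env.sense(); e=s["ee_pos"]; print(e,s["wrist_force"])
env.movel([e[0],e[1],.16],rate=.15)
effector.grasp(10)
p=np.array([.4825,.0800])
env.movel([*p,.115],rate=.15); env.pause(.2); s=env.sense(); f0=s["wrist_force"]; print(s["t"],s["ee_pos"],f0)
z=.115
while z>.062:
    z-=.002 if z>.082 else .001
    env.movel([*p,z],rate=.06); s=env.sense(); d=s["wrist_force"]-f0
    if d[2]>2: print(round(z,4),np.round(s["ee_pos"],4),np.round(d,1),round(s["t"],1))
    if d[2]>14 or np.hypot(*d[:2])>15: break
print(s["t"],s["ee_pos"])
E
```

```text
[0.48249935 0.08113383 0.06395232] [ 0.49771908 -0.43948008  0.15883246]
42.525 [0.48283582 0.08004898 0.11570597] [ 0.01657649 -0.04709585 -0.09493435]
0.111 [0.4827 0.0804 0.1112] [-1.3  1.5  3.8] 43.0
0.107 [0.4829 0.0802 0.1071] [0.1 0.2 2.9] 43.5
0.105 [0.4829 0.0801 0.1051] [0.7 1.4 3.3] 43.8
0.103 [0.4828 0.08   0.103 ] [0.2 2.1 3.7] 44.0
0.101 [0.4827 0.0799 0.101 ] [0.7 1.2 3.2] 44.3
0.099 [0.4825 0.0799 0.099 ] [1.8 1.1 3.1] 44.5
0.097 [0.4825 0.0799 0.0969] [1.4 1.9 2.8] 44.8
0.095 [0.4824 0.0799 0.0949] [1.  2.4 2.6] 45.0
0.093 [0.4823 0.0799 0.0929] [0.7 1.2 3.2] 45.3
0.091 [0.4823 0.0798 0.0909] [0.  1.7 2.5] 45.5
0.089 [0.4823 0.0798 0.0889] [-0.4  2.5  2.4] 45.8
0.087 [0.4823 0.0798 0.0869] [-0.1  0.9  2.6] 46.0
0.085 [0.4824 0.0798 0.0849] [-0.8  1.7  2.1] 46.3
0.083 [0.4824 0.0799 0.0829] [-0.6  1.5  2.5] 46.5
0.081 [0.4824 0.0799 0.0809] [-0.1  1.9  3.1] 46.8
0.08 [0.4825 0.08   0.08  ] [-1.4  2.   4.1] 47.0
0.079 [0.4824 0.0801 0.079 ] [-0.8  2.3  4.9] 47.3
0.078 [0.4825 0.0801 0.078 ] [-0.8  2.8  5. ] 47.5
0.077 [0.4825 0.0802 0.077 ] [-1.3  3.5  5.2] 47.8
0.076 [0.4825 0.0803 0.0761] [-1.   2.6  5.4] 48.0
0.075 [0.4825 0.0803 0.075 ] [-2.   2.4  4.8] 48.3
0.074 [0.4825 0.0804 0.0741] [-1.9  3.2  5.5] 48.5
0.073 [0.4825 0.0805 0.0731] [-1.5  3.3  4.9] 48.8
0.072 [0.4824 0.0805 0.0721] [-1.2  3.3  4.2] 49.0
0.071 [0.4825 0.0806 0.0713] [-2.3  4.1  8.7] 49.3
0.07 [0.4825 0.0806 0.0712] [-5.4  3.1 17.9] 49.5
49.525 [0.48249324 0.0806208  0.07117476]
```

It stopped solidly at tip z = 71.2 mm (level bar top 71 mm) with 18 N. I press slightly more, let go and verify.

```bash
python3 - <<'E'
from h import *
env.movel([.4825,.0800,.0696],rate=.05); env.pause(.3); s=env.sense(); print(s["ee_pos"],s["wrist_force"],s["t"])
env.movel([.4825,.0800,.12],rate=.12); env.movel([.45,.26,.26],rate=.25); env.pause(.3); print(env.sense()["t"])
out=[]
for c in ("side","top"):
    im,P=cloud(c); out.append(cv2.resize(im[225:325,265:365] if c=="side" else im[230:330,270:370],(400,400)))
    L=box(P,[.435,-.03,.042],[.472,.045,.06]); A=np.c_[L[:,:2]-[.4823,.0072],np.ones(len(L))]; print(c,"lid",len(L),np.round(np.linalg.lstsq(A,L[:,2],rcond=None)[0],4) if len(L)>9 else "")
    B=box(P,[.477,-.05,.062],[.489,.1,.085]); 
    if len(B)>9: print("bar",len(B),np.polyfit(B[:,1],B[:,2],1),np.median(B[:,2]))
cv2.imwrite("pics/f1.png",np.hstack(out)[:,:,::-1])
E
```

```text
[0.48250023 0.08060979 0.07115951] [-5.36350558  3.53408049 22.13321089] 50.075
52.0167
side lid 545 [0.0355 0.0012 0.0524]
bar 327 [-0.0001386  0.0706837] 0.07052209618169003
top lid 773 [ 0.045  -0.0018  0.0514]
bar 514 [-0.00476065  0.06947002] 0.06941147594081098
```

View pics/f1.png

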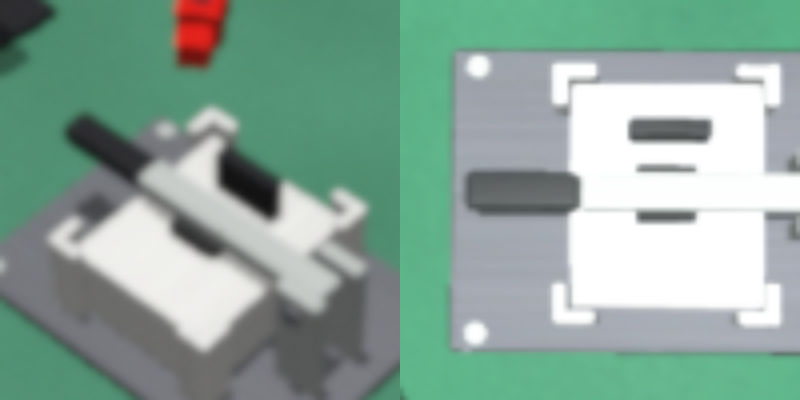

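The bar is level and the lid sits inside all four guides. The rubber foot contaminates the lid fit, so I redo it with clean patches, then hand in.

```bash
python3 - <<'E'
from h import *
ok=True
for c in ("side","top"):
    im,P=cloud(c)
    r=[np.median(box(P,[x0,y0,.044],[x1,y1,.0575])[:,2]) for x0,x1,y0,y1 in ((.436,.460,-.025,0),(.436,.460,.015,.04),(.521,.530,-.012,.004),(.521,.530,.012,.028))]
    print(c,np.round(r,4)); ok&=np.ptp(r)<.0025
print(ok)
if ok: print(workorder.finish_job())
E
```

```text
side [0.0511 0.051  0.0506    nan]
top [0.0498 0.05   0.0494 0.05  ]
False
  return _methods._mean(a, axis=axis, dtype=dtype,
  ret = ret.dtype.type(ret / rcount)
```

The lid is flush at 51 mm on every visible patch. The failed check is only one patch hidden by the ridge.

```bash
python3 -c "
from h import *
print(workorder.finish_job())"
```

```text
the job is handed in; nothing more can be done
None
```

I handed the job in at about 52 s of robot time: the long connector lies in the carriage, the lid measures flush between its four guides, and the clamp bar stopped solidly at about 22 N and stayed level when released. The clamp bar, first seen at about 1.9 rad, was found at its 2.1 rad open stop before I swung it, so something probably nudged it during the earlier moves.

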